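# Lock the board into the solder pallet

## Robot

A 6-joint arm with a two-finger parallel gripper is mounted at the origin on the work surface. World frame = base frame: x ahead of the robot, y to its left, z up, the work surface at z = 0. Lengths are in m, angles in rad, forces in N, time in s.
With the tool pointing down it reaches from about 0.375 to 0.975 m from the base axis. Payload 3.8 kg.
Tool frame: the origin (TCP) lies at the very end of the fingers, on their centre line; the grasp point (between the pads) lies 19 mm behind it; z points along the fingers, y is the line along which they close (so a half turn about z gives the same grasp; the last joint's range is limited). The gripper opens to 85 mm and grips with 20 to 120 N. Pads are 22 mm wide; open, the fingers measure 114 mm over their backs; the gripper's body (76 mm by 85 mm) begins 54 mm behind the grasp point. The pads swing forward as they close: fully open they stand 13 mm farther back than shut.
Start: joints at [1.222, 0.264, 1.604, -0, 1.274, -0.037], TCP at [0.207, 0.642, 0.231] pointing down, gripper open.
Joint ranges: [-2.63, 2.63], [-0.94, 2.18], [0.31, 2.57], [-1.31, 4.45], [0, 2.66], [-2.55, 2.55]. Speed limits (rad/s): [2.57, 2.57, 3.14, 3.14, 3.14, 3.14].

## Interface

Orientations are given as a rotation vector (axis times angle).
In Python, from workcell import read_state, read_camera, calibration, finish_job gives the robot as it stands.
- The arm moves only by the tool step_arm, never from a script. Its argument "commands" is a list of rows, each an object of numbers: "fingers": the gripper's target within -1 to 1 (shut at 1, half-way at 0, fully open at -1); "dx", "dy", "dz": the shift along the tool's x, y, z in m; "roll": the turn about the tool's z in degrees. In form: [{"fingers": .., "dx": .., "dy": .., "dz": .., "roll": ..}, ...]. A call has 1 to 8 rows; each row is the pose to reach, as a shift and turn from the pose commanded when the call began, along the tool's axes at that moment; what a row does not reach only later rows make up. A row lasts 1/8 s, in which the tool goes at most 62.5 mm and 10.7 degrees, less where a joint would pass 70% of its speed; a pose out of reach is approached as far as the arm can. A call with a gripper value outside its range is refused whole. The fingers move at their own pace and stop on an object; "squeeze" is the grip in N (left out, the last holds). Time passes only in rows, so rows that repeat a pose let the fingers close. It gives the time, the measured TCP pose, the force, the opening and the grip force at its end, in the units of the state.
- read_state(): the state, without advancing time (a new reading comes with each control period).
- read_camera(name): name is "scene" or "top" or "wrist"; returns (picture, depth): 384x512x3 uint8, blue, green, red; 384x512 float32, m along the optical axis (not along the pixel's ray), 0 where there is no reading.
- calibration(name): a dict with "intrinsics" (3x3 intrinsics, pixels), "k1" (the pictures are not rectified: a ray, as slopes to the right and down, at radius r is drawn at 1 + k1 r^2 times it, then the intrinsics apply), "world_to_cam" (4x4, takes a point from world to camera coordinates). Camera axes: x right, y up, looking along -z (the intrinsics and any distortion apply to the point x, -y, -z); pixel columns grow to the right and rows downward; lengths in m; the calibration is good to about 2 mm. A picture is of the moment at which its call begins: read the wrist's pose just before it. calibration takes no time and is no camera call; for the wrist camera it gives the pose at the moment of the call.
- finish_job(): hands the job in; it is judged then, once.
The state is a dict: "time": time; "q": joint angles; "joint_vel": joint speeds; "joint_torque": joint torques, N m; "tool_pos": TCP position; "tcp_rot": TCP orientation; "wrist_force": force on the tool from outside, world axes, zero at the start; "torque": the same for the moment, N m; "width": opening from 0.0 (shut) to 1.0 (fully open); "grip_force": force on a finger pad.
Only numpy, scipy, OpenCV 4.12 (cv2) and the standard library are available. Lean on these libraries where they do the work, as an engineer would, in place of code of your own. Each camera call takes 0.05 s, during which the arm holds its last target. There are 200 camera calls.

## Task

Lock the circuit board into the solder pallet: with a fingertip against the side of its arm, push each of the three swivel clips (left, right and near) round until the arm points straight in over the board, square to the board's edge. Only push, from the side: do not pinch a clip between the fingers, and do not lift or shift the board, which stays lying in its recess. Leave the other things on the bench and on the pallet where they are.

Things in the scene. Friction and masses are not known exactly. Their poses are not given: they have to be found in the camera images.
- pallet: Solder pallet: charcoal plate fixed on the bench, top 12 mm above the table. Origin: underside, below the centre of the board; x to its far edge, y to its left end, z up. Spans x -170 to 115, y -170 to 170 mm. Near and far edges carry aluminium bars 12 mm wide, tops 22 mm above the table. Clip pivots at (x, y): left (-5, 127), right (18, -127), near (-97, -20). Lugs at (80, +-62) hold the far edge.
- board: Circuit board, 140 (x) x 200 (y) x 2.4 mm, about 260 g, loose in the pallet's recess (3 mm deep, 2 mm play all round), top 11.4 mm above the table. Origin: centre of its underside, axes as the pallet's. Its tall parts (transformer, capacitors, heat sink, terminals) reach 42 mm above the table and lie within x -16 to 65, y -45 to 58 mm; elsewhere only flat chips 2 mm high.
- recess (a point): Centre of the floor of the board's recess in the pallet, 9 mm above the table: the board's origin lies here.
- clip_left (a joint): Swing of the left swivel clip, rad. 0: arm straight in over the board, square to its edge (locked). Positive: swung away; starts at 1.05 to 1.95, arm beside the board's left end, pointing to the pallet's near edge; to lock, turn it anticlockwise seen from above. Turns from -1.3 to 2.2, no stop or click at 0, stays where left (friction about 0.06 N m).
- clip_left_pivot (a point): Vertical pivot axis of the left clip at half the arm's height, 22.5 mm above the table; x runs along the arm to its tip, z up; turns with the arm. Arm: straight steel channel 14 mm wide, from 16.5 to 28.5 mm above the table (pallet surface there: 12 mm), tip 60 mm ahead of the pivot, tail 10 mm behind. Post head on the pivot: 13 mm across, top 34 mm above the table.
- clip_left_tip (a point): Middle of the tip end of the left clip's arm, 60 mm from the pivot, 22.5 mm above the table; moves with the arm. A black pad 11 mm across hangs 3 mm below the arm 9 mm behind the tip.
- clip_right (a joint): Swing of the right swivel clip, rad. 0: arm straight in over the board, square to its edge (locked). Positive: swung away; starts at 1.05 to 1.95, arm beside the board's right end, pointing to the pallet's near edge; to lock, turn it clockwise seen from above. Turns from -1.3 to 2.2, no stop or click at 0, stays where left (friction about 0.06 N m).
- clip_right_pivot (a point): Vertical pivot axis of the right clip at half the arm's height, 22.5 mm above the table; x runs along the arm to its tip, z up; turns with the arm. Arm: straight steel channel 14 mm wide, from 16.5 to 28.5 mm above the table (pallet surface there: 12 mm), tip 60 mm ahead of the pivot, tail 10 mm behind. Post head on the pivot: 13 mm across, top 34 mm above the table.
- clip_right_tip (a point): Middle of the tip end of the right clip's arm, 60 mm from the pivot, 22.5 mm above the table; moves with the arm. A black pad 11 mm across hangs 3 mm below the arm 9 mm behind the tip.
- clip_near (a joint): Swing of the near swivel clip, rad. 0: arm straight in over the board, square to its edge (locked). Positive: swung away; starts at 1.05 to 1.75, arm along the board's near edge, pointing to the pallet's left end; to lock, turn it clockwise seen from above. Turns from -1.3 to 2.2, no stop or click at 0, stays where left (friction about 0.06 N m).
- clip_near_pivot (a point): Vertical pivot axis of the near clip at half the arm's height, 22.5 mm above the table; x runs along the arm to its tip, z up; turns with the arm. Arm: straight steel channel 14 mm wide, from 16.5 to 28.5 mm above the table (pallet surface there: 12 mm), tip 60 mm ahead of the pivot, tail 10 mm behind. Post head on the pivot: 13 mm across, top 34 mm above the table.
- clip_near_tip (a point): Middle of the tip end of the near clip's arm, 60 mm from the pivot, 22.5 mm above the table; moves with the arm. A black pad 11 mm across hangs 3 mm below the arm 9 mm behind the tip.
- relay: Bystander: loose grey relay, 13 x 29 mm, 20 mm high, on the pallet's far left corner. Origin: centre of its underside.
- inductor: Bystander: loose black inductor, 20 x 26 mm, 26 mm high, on the pallet's near right corner. Origin: centre of its underside.
- solder_reel: Bystander: reel of solder wire standing on its flange, 62 mm across, 45 mm high. Origin: centre of its underside.
- flux_bottle: Bystander: closed bottle, 40 mm across, 70 mm high. Origin: centre of its underside.
- screwdriver: Bystander: screwdriver lying on the bench, 170 mm long.
- brush: Bystander: wooden-handled brush lying on the bench, 160 mm long.
- parts_tray: Bystander: open black tray, 120 x 170 mm, 35 mm high. Origin: centre of its underside.
- multimeter: Bystander: hand multimeter lying on its back, 165 x 82 mm, 35 mm high. Origin: centre of its underside.

How it is judged:
By the outcome, as a careful person would: the job done as asked, in the order asked, and still so for the second after the job is handed in, with the robot touching nothing.
It also fails if it takes over 58 s, if anything falls off the work surface, if the arm or the gripper's body presses on something with over 40 N, if the wrist force passes 120 N, or if a joint passes its speed limit or range.

## Working session

There is one attempt and no reset: what is moved stays moved. The work goes in short steps, Python scripts to look and compute and a tool call to move; the robot and the scene stay as the last step left them, time stands still between calls to the robot, and variables do not carry over. Pictures are saved under pics/ and viewed, at most 10 in all, crops included, and the job is handed in when it is done.

Besides the shell and the picture viewer there is one more tool, called after "Call:" as name(argument=value, ...), one argument or row to a line, values as JSON. step_arm: Moves the arm, as the interface text tells. Its arguments: {"type":"object","properties":{"commands":{"type":"array","items":{"type":"object","properties":{"fingers":{"type":"number"},"dx":{"type":"number"},"dy":{"type":"number"},"dz":{"type":"number"},"roll":{"type":"number"}}}},"squeeze":{"type":"number"}},"required":["commands"]}

```bash
mkdir -p pics
cat > h.py <<'E'
import numpy as np, cv2
from workcell import *
def ray(c,u,v):
    K=np.array(c["intrinsics"]);k=c["k1"]
    d=np.array([(u-K[0,2])/K[0,0],(v-K[1,2])/K[1,1]]);s=d.copy()
    for _ in range(20): s=d/(1+k*(s@s))
    return s
def at_z(c,u,v,z):
    s=ray(c,u,v);T=np.linalg.inv(np.array(c["world_to_cam"]))
    d=T[:3,:3]@np.array([s[0],-s[1],-1]);o=T[:3,3]
    return o+d*(z-o[2])/d[2]
def proj(c,p):
    K=np.array(c["intrinsics"]);q=np.array(c["world_to_cam"])@np.append(p,1)
    s=np.array([q[0],-q[1]])/-q[2];s=s*(1+c["k1"]*(s@s))
    return K[0,0]*s[0]+K[0,2],K[1,1]*s[1]+K[1,2]
E
python3 - <<'E'
from h import *
s=read_state();print(s['time'],s['tool_pos'],s['tcp_rot'],s['width'])
for n in("top","scene"):
    im,d=read_camera(n);cv2.imwrite(f"pics/{n}0.png",im);np.save(f"{n}0.npy",d)
    c=calibration(n);print(n,np.linalg.inv(np.array(c["world_to_cam"])).round(3)[:3],c["intrinsics"],c["k1"])
im=cv2.imread("pics/top0.png");cv2.imwrite("pics/top0b.png",cv2.resize(im,(800,600),interpolation=cv2.INTER_CUBIC))
E
```

```text
0.0 [0.20683075 0.6417743  0.22997948] [-0.48765928 -3.10309124  0.00338156] 1.00341129259732
top [[-0.016  0.984 -0.179  0.309]
 [-1.    -0.017 -0.004 -0.012]
 [-0.007  0.179  0.984  1.155]] [[357.63824149   0.         255.94091379]
 [  0.         357.63824149 191.55230784]
 [  0.           0.           1.        ]] 0.031919990006236854
scene [[ 0.127 -0.687  0.715  1.313]
 [ 0.992  0.089 -0.09  -0.126]
 [-0.002  0.721  0.693  0.843]] [[424.92146032   0.         248.35078822]
 [  0.         424.92146032 191.08613445]
 [  0.           0.           1.        ]] -0.10445226140896446
```

View pics/top0b.png

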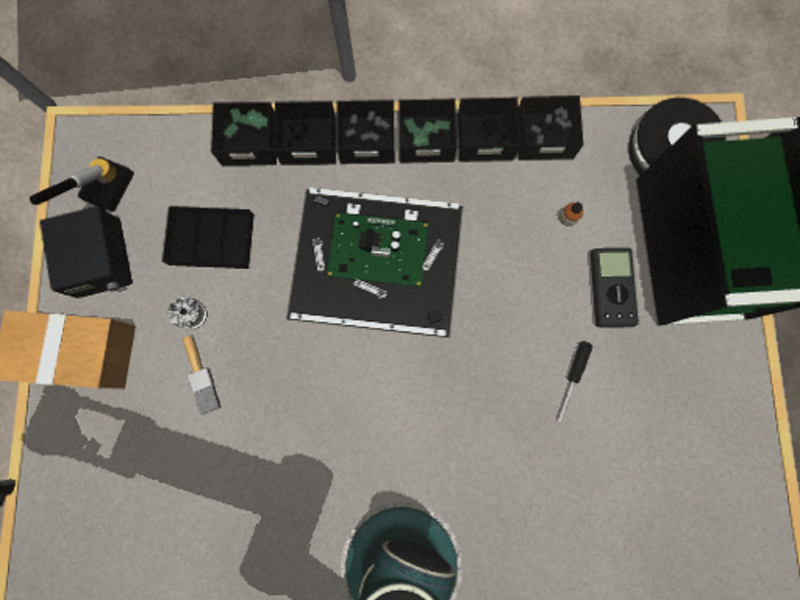

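The top view shows the pallet at about (290–460, 190–335) in the enlarged picture, turned a few degrees, with all three clips visible. I'll enlarge that area.

Run:
```python
from h import *
im=cv2.imread("pics/top0.png")[115:220,180:300];cv2.imwrite("pics/top0c.png",cv2.resize(im,None,fx=5.7,fy=5.7,interpolation=cv2.INTER_CUBIC))
```

```text
(no output)
```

View pics/top0c.png

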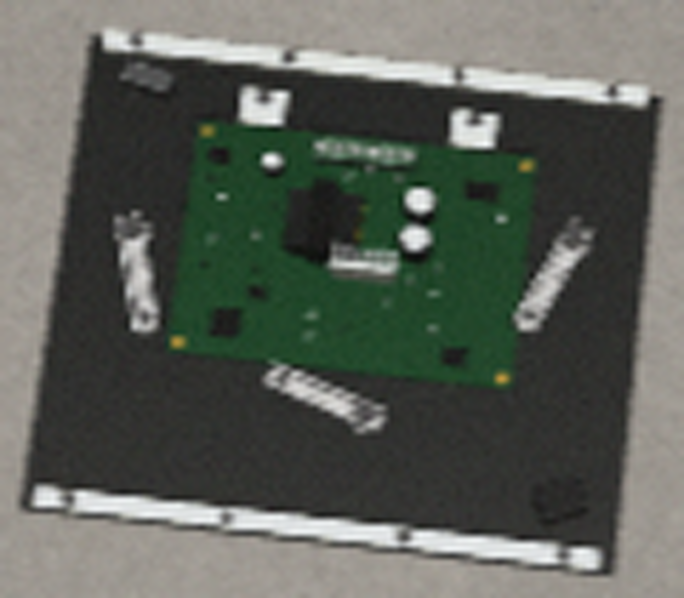

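```bash
cat >> h.py <<'E'
def fit(P,W):
    P=np.array(P);W=np.array(W);a=P.mean(0);b=W.mean(0)
    p=(P-a)@[1,1j];w=(W-b)@[1,1j];z=(np.conj(p)@w);th=np.angle(z);sc=abs(z)/(abs(p)**2).sum()
    R=np.array([[np.cos(th),-np.sin(th)],[np.sin(th),np.cos(th)]]);t=b-R@a
    return R,t,th,sc,(P@R.T+t-W)
PIV=dict(left=(-.005,.127),right=(.018,-.127),near=(-.097,-.020))
E
python3 - <<'E'
from h import *
c=calibration("top")
f=lambda x,y,z:at_z(c,180+(x+.5)/5.7-.5,115+(y+.5)/5.7-.5,z)[:2]
P=[(.115,.17),(.115,-.17),(-.17,-.17),(-.17,.17)]+[PIV[k] for k in PIV]
W=[f(97,33,.012),f(661,98,.012),f(610,573,.012),f(22,510,.012),f(130,224,.034),f(580,235,.034),f(370,418,.034)]
R,t,th,sc,r=fit(P,W);print("fit",t,np.degrees(th),sc);print((r*1e3).round(1))
for k,pt in dict(left=(147,328),right=(525,325),near=(270,375)).items():
    w=f(*pt,.0285);p=R.T@(w-t);v=p-PIV[k];print(k,"piv",R@PIV[k]+t,"tip pallet",p,np.hypot(*v),np.degrees(np.arctan2(v[1],v[0])))
E
```

```text
fit [0.62708043 0.03683645] -7.64177853117428 0.9936497385241957
[[-0.3  2.4]
 [ 0.8 -2.9]
 [-2.3 -3.7]
 [ 1.3  1.4]
 [-1.3 -0.2]
 [-1.2  1.2]
 [ 3.   1.9]]
left piv [0.63901318 0.16337344] tip pallet [-0.06170686  0.11017828] 0.059149285227530546 -163.47734935405657
right piv [ 0.62803222 -0.09142926] tip pallet [-0.03520686 -0.10272578] 0.05848253930761407 155.47641299184906
near piv [0.52828232 0.02991305] tip pallet [-0.08066881  0.03725862] 0.059542067330472966 74.080894261119
```

```bash
cat >> h.py <<'E'
from scipy.spatial.transform import Rotation as Ro
def delta(w,yawdeg=None):
    s=read_state();M=Ro.from_rotvec(s['tcp_rot']).as_matrix()
    yaw=np.degrees(np.arctan2(M[1,1],M[0,1]))
    print("t",round(s['time'],2),"pos",np.round(s['tool_pos'],4),"tool y yaw",yaw.round(2),"tilt",M[:,2].round(3),"F",np.round(s['wrist_force'],1))
    for p in np.atleast_2d(w): print("  d(mm)",((M.T@(p-s['tool_pos']))*1e3).round(1),"roll",None if yawdeg is None else round(yaw-yawdeg,2))
E
python3 -c "
from h import *
delta([.52,.04,.30],82.4)
c=calibration('wrist');print(np.linalg.inv(np.array(c['world_to_cam'])).round(3)[:3],c['intrinsics'][0][0],c['k1'])"
```

```text
t 0.1 pos [0.2068 0.6418 0.2301] tool y yaw 72.14 tilt [-0.001 -0.002 -1.   ] F [-0.9  0.3 -0.8]
  d(mm) [-482.7 -476.9  -69. ] roll -10.26
[[ 0.307 -0.9   -0.309  0.127]
 [ 0.952  0.289  0.102  0.669]
 [-0.002 -0.326  0.946  0.373]] 298.53814730357016 -0.06053108346320656
```

Call:
step_arm(
  commands=[
    {"dx":-0.559,"dy":-0.452,"dz":-0.02,"roll":-10.3,"fingers":1},
    {"dx":-0.559,"dy":-0.452,"dz":-0.02,"roll":-10.3,"fingers":1},
    {"dx":-0.559,"dy":-0.452,"dz":-0.02,"roll":-10.3,"fingers":1},
    {"dx":-0.559,"dy":-0.452,"dz":-0.02,"roll":-10.3,"fingers":1},
    {"dx":-0.559,"dy":-0.452,"dz":-0.02,"roll":-10.3,"fingers":1},
    {"dx":-0.559,"dy":-0.452,"dz":-0.02,"roll":-10.3,"fingers":1},
    {"dx":-0.559,"dy":-0.452,"dz":-0.02,"roll":-10.3,"fingers":1},
    {"dx":-0.559,"dy":-0.452,"dz":-0.02,"roll":-10.3,"fingers":1},
  ],
)

```text
time: 1.1
tool_pos: [0.4811, 0.2222, 0.245]
tcp_rot: [-0.207, -3.135, -0.0]
wrist_force: [1.2, 0.5, 0.3]
width: -0.001
grip_force: 0.0
```

```bash
python3 -c "
from h import *
delta([.60,.04,.25],82.4)"
```

```text
t 1.1 pos [0.4811 0.2222 0.245 ] tool y yaw 82.44 tilt [-0.  0. -1.] F [1.2 0.5 0.3]
  d(mm) [-141.8 -165.    -5.1] roll 0.04
```

Call:
step_arm(
  commands=[
    {"dx":-0.142,"dy":-0.165,"dz":-0.005,"fingers":1},
    {"dx":-0.142,"dy":-0.165,"dz":-0.005,"fingers":1},
    {"dx":-0.142,"dy":-0.165,"dz":-0.005,"fingers":1},
    {"dx":-0.142,"dy":-0.165,"dz":-0.005,"fingers":1},
    {"dx":-0.142,"dy":-0.165,"dz":-0.005,"fingers":1},
    {"dx":-0.142,"dy":-0.165,"dz":-0.005,"fingers":1},
  ],
)

```text
invalid input
```

Run:
```python
from h import *
delta([.60,.04,.25],82.4)
c=calibration("wrist");im,d=read_camera("wrist");cv2.imwrite("pics/w1.png",im);np.savez("w1.npz",d=d,**{k:np.array(v) for k,v in c.items()})
cv2.imwrite("pics/w1b.png",cv2.resize(im,(800,600),interpolation=cv2.INTER_CUBIC))
```

```text
t 1.1 pos [0.4811 0.2222 0.245 ] tool y yaw 82.44 tilt [-0.  0. -1.] F [1.2 0.5 0.3]
  d(mm) [-141.8 -165.    -5.1] roll 0.04
```

View pics/w1b.png

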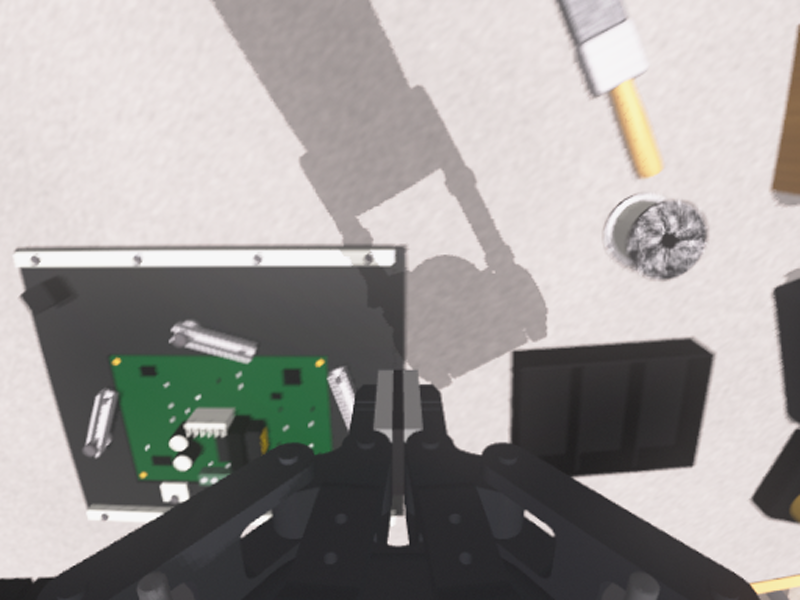

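The wrist view has the robot's side at the top. It shows the near clip at (215,340) and the right clip at (100,425), with the left clip at (343,395) partly hidden by the fingers. The move was refused, so I'll add the roll and repeat it.

Call:
step_arm(
  commands=[
    {"dx":-0.142,"dy":-0.165,"dz":-0.005,"roll":0,"fingers":1},
    {"dx":-0.142,"dy":-0.165,"dz":-0.005,"roll":0,"fingers":1},
    {"dx":-0.142,"dy":-0.165,"dz":-0.005,"roll":0,"fingers":1},
    {"dx":-0.142,"dy":-0.165,"dz":-0.005,"roll":0,"fingers":1},
    {"dx":-0.142,"dy":-0.165,"dz":-0.005,"roll":0,"fingers":1},
    {"dx":-0.142,"dy":-0.165,"dz":-0.005,"roll":0,"fingers":1},
  ],
)

```text
time: 1.9
tool_pos: [0.5989, 0.0425, 0.2496]
tcp_rot: [-0.207, -3.133, -0.001]
wrist_force: [-0.1, 0.5, -0.2]
width: 0.003
grip_force: 0.0
```

Run:
```python
from h import *
delta([.60,.04,.25],82.4)
c=calibration("wrist");im,d=read_camera("wrist");cv2.imwrite("pics/w2.png",im);np.savez("w2.npz",d=d,**{k:np.array(v) for k,v in c.items()})
cv2.imwrite("pics/w2b.png",cv2.resize(im,(800,600),interpolation=cv2.INTER_CUBIC))
```

```text
t 1.9 pos [0.5989 0.0425 0.2496] tool y yaw 82.43 tilt [-0.001  0.001 -1.   ] F [-0.1  0.5 -0.2]
  d(mm) [-1.4 -2.3 -0.4] roll 0.03
```

View pics/w2b.png

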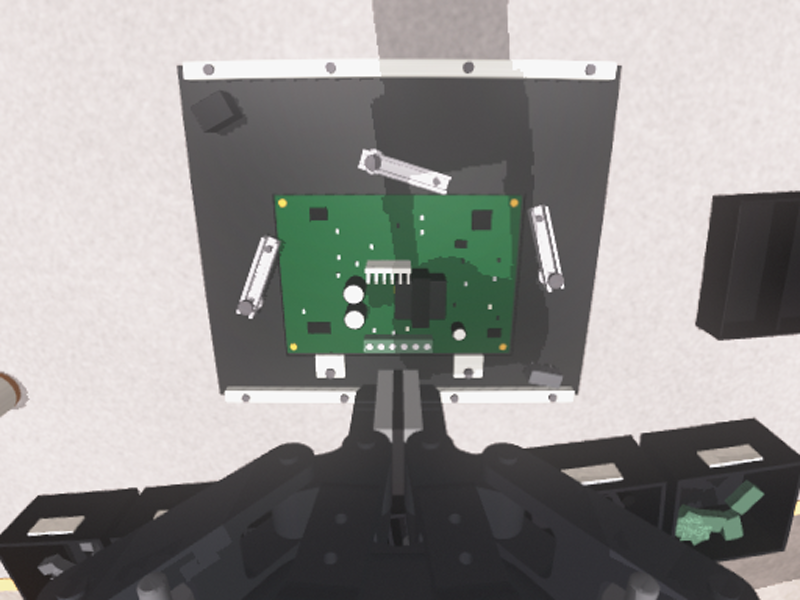

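The clear wrist view shows the pivots at near (372,161), right (246,307) and left (556,282), and the tips at near (448,184), right (272,238) and left (539,207).

Run:
```python
from h import *
z=np.load("w2.npz");c={k:(z[k] if k!="k1" else float(z[k])) for k in z}
f=lambda x,y,h:at_z(c,x*.64-.2,y*.64-.2,h)[:2]
P=[PIV[k] for k in PIV]
W=[f(556,282,.034),f(246,307,.034),f(372,161,.034)]
for nm,PP,WW in(("piv",P,W),("+board",P+[(-.07,-.1),(-.07,.1),(.07,.1),(.07,-.1)],W+[f(275,195,.0114),f(523,195,.0114),f(512,353,.0114),f(286,355,.0114)])):
    R,t,th,sc,r=fit(PP,WW);print(nm,t.round(4),np.degrees(th),sc);print((r@R*1e3).round(1).tolist())
for k,pt in dict(left=(539,206),right=(272,237),near=(449,184)).items():
    w=f(*pt,.0285);p=R.T@(w-t);v=p-PIV[k];print(k,"tip pallet",p,np.hypot(*v),np.degrees(np.arctan2(v[1],v[0])))
# finger outline at tip height
for x in(362,378,420,442): print(x,(np.linalg.inv(Ro.from_rotvec(read_state()['tcp_rot']).as_matrix())@(at_z(c,x*.64,371*.64,.25)-read_state()['tool_pos'])).round(4))
```

```text
piv [0.6277 0.0407] -7.77572841238354 0.9980236452123896
[[-0.6, 0.2], [-0.0, -0.9], [0.6, 0.7]]
+board [0.6279 0.0406] -7.540266351758248 1.006466775712164
[[-1.0, 0.2], [0.6, -0.9], [0.8, 0.2], [0.7, 0.4], [0.6, -0.1], [0.0, -2.1], [-1.9, 2.4]]
left tip pallet [-0.06418392  0.10882384] 0.06191210936507656 -162.9275887945533
right tip pallet [-0.03973807 -0.10095692] 0.06333976937536726 155.7219759724196
near tip pallet [-0.08059818  0.03801986] 0.06029364800146424 74.21476085751249
362 [ 0.0089 -0.0118 -0.0002]
378 [ 0.0089 -0.0063 -0.0002]
420 [ 0.0089  0.008  -0.0002]
442 [ 0.0089  0.0156 -0.0002]
```

```bash
cat >> h.py <<'E'
TH=np.radians(-7.65);RP=np.array([[np.cos(TH),-np.sin(TH)],[np.sin(TH),np.cos(TH)]]);TP=np.array([.6278,.0406])
def where():
    s=read_state();p=RP.T@(np.array(s['tool_pos'])[:2]-TP)*1e3
    M=Ro.from_rotvec(s['tcp_rot']).as_matrix()
    print("t",round(s['time'],2),"pallet mm",p.round(1),"z",round(s['tool_pos'][2]*1e3,1),"yaw",np.degrees(np.arctan2(M[1,1],M[0,1])).round(2),"F",np.round(s['wrist_force'],1))
    return p
# pusher centre (pallet mm) for clip at swing deg
CL=dict(left=(-90,1,52),right=(90,-1,52),near=(0,-1,45))
def push(k,sw,hx=11,hy=14.5,gap=0):
    a0,sg,d=CL[k];a=np.radians(a0-sg*sw);u=np.array([np.cos(a),np.sin(a)]);n=sg*np.array([-u[1],u[0]])
    cor=np.array(PIV[k])*1e3+d*u-(7+gap)*n
    return cor-[hx*np.sign(n[0]+1e-9) if k!='near' else hx,hy*np.sign(n[1])if k=='near' else hy*(-1 if k=='left' else 1)]
E
python3 - <<'E'
from h import *
p=where()
for k,s0 in(("left",73),("right",66),("near",74)):
    print(k,"start",push(k,s0,gap=14).round(1),"touch",push(k,s0).round(1))
    for s in(60,48,36,26,16,8,4,0): print(s,push(k,s).round(1))
E
```

```text
t 1.95 pallet mm [-29.   -1.6] z 249.7 yaw 82.48 F [0.1 0.7 0.2]
left start [-71.9 146.4] touch [-67.8 133. ]
60 [-64.5 121.6]
48 [-59.3 111.9]
36 [-52.2 103.5]
26 [-45.1  97.8]
16 [-37.1  93.4]
8 [-30.2  91. ]
4 [-26.6  90.1]
0 [-23.   89.5]
right start [ -49.  -139.5] touch [ -43.4 -126.7]
60 [ -41.5 -121.6]
48 [ -36.3 -111.9]
36 [ -29.2 -103.5]
26 [-22.1 -97.8]
16 [-14.1 -93.4]
8 [ -7.2 -91. ]
4 [ -3.6 -90.1]
0 [  0.  -89.5]
near start [-115.8   43.5] touch [-102.3   39.7]
60 [-91.6  37. ]
48 [-83.1  32.6]
36 [-75.7  26.6]
26 [-70.6  20.5]
16 [-66.7  13.6]
8 [-64.4   7.7]
4 [-63.6   4.6]
0 [-63.    1.5]
```

Call:
step_arm(
  commands=[
    {"dx":0.043,"dy":0.152,"dz":0.0,"roll":0,"fingers":1},
    {"dx":0.043,"dy":0.152,"dz":0.0,"roll":0,"fingers":1},
    {"dx":0.043,"dy":0.152,"dz":0.05,"roll":0,"fingers":1},
    {"dx":0.043,"dy":0.152,"dz":0.1,"roll":0,"fingers":1},
    {"dx":0.043,"dy":0.152,"dz":0.15,"roll":0,"fingers":1},
    {"dx":0.043,"dy":0.152,"dz":0.18,"roll":0,"fingers":1},
    {"dx":0.043,"dy":0.152,"dz":0.18,"roll":0,"fingers":1},
    {"dx":0.043,"dy":0.152,"dz":0.18,"roll":0,"fingers":1},
  ],
)

```text
time: 2.95
tool_pos: [0.5776, 0.1993, 0.0717]
tcp_rot: [0.205, 3.133, 0.001]
wrist_force: [1.0, 0.7, 0.6]
width: -0.004
grip_force: 0.0
```

```bash
python3 -c "
from h import *
where()"
```

```text
t 2.95 pallet mm [-70.9 150.6] z 71.7 yaw 82.5 F [1.  0.7 0.6]
```

Call:
step_arm(
  commands=[
    {"dx":0,"dy":0,"dz":0.03,"roll":0,"fingers":1},
    {"dx":0,"dy":0,"dz":0.05,"roll":0,"fingers":1},
    {"dx":0,"dy":0,"dz":0.05,"roll":0,"fingers":1},
    {"dx":0,"dy":0,"dz":0.05,"roll":0,"fingers":1},
  ],
)

```text
time: 3.45
tool_pos: [0.5778, 0.1984, 0.0212]
tcp_rot: [0.207, 3.133, 0.001]
wrist_force: [0.6, 0.2, -0.1]
width: -0.005
grip_force: 0.0
```

Call:
step_arm(
  commands=[
    {"dx":-0.004,"dy":-0.017,"dz":0,"roll":0,"fingers":1},
    {"dx":-0.0075,"dy":-0.029,"dz":0,"roll":0,"fingers":1},
    {"dx":-0.013,"dy":-0.0385,"dz":0,"roll":0,"fingers":1},
    {"dx":-0.02,"dy":-0.047,"dz":0,"roll":0,"fingers":1},
    {"dx":-0.027,"dy":-0.0525,"dz":0,"roll":0,"fingers":1},
    {"dx":-0.035,"dy":-0.057,"dz":0,"roll":0,"fingers":1},
    {"dx":-0.042,"dy":-0.0595,"dz":0,"roll":0,"fingers":1},
    {"dx":-0.0455,"dy":-0.0605,"dz":0,"roll":0,"fingers":1},
  ],
)

```text
time: 4.45
tool_pos: [0.6144, 0.1318, 0.0198]
tcp_rot: [-0.208, -3.134, 0.001]
wrist_force: [-2.1, -1.4, 0.1]
width: -0.002
grip_force: 0.9
```

```bash
python3 -c "
from h import *
where()
im,d=read_camera('wrist');cv2.imwrite('pics/w3.png',im)"
```

```text
t 4.45 pallet mm [-25.4  88.6] z 19.8 yaw 82.42 F [-2.1 -1.4  0.1]
```

View pics/w3.png

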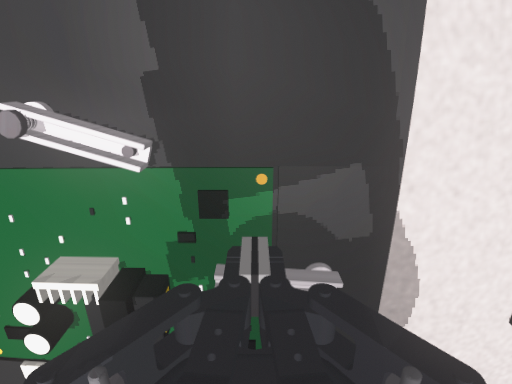

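The left clip now lies nearly square (arm at row ~278, columns 215–340). I'll back off and go to the right clip.

Call:
step_arm(
  commands=[
    {"dx":0.015,"dy":0,"dz":0,"roll":0,"fingers":1},
    {"dx":0.02,"dy":0,"dz":-0.05,"roll":0,"fingers":1},
    {"dx":0.0225,"dy":-0.02,"dz":-0.07,"roll":0,"fingers":1},
    {"dx":0.0225,"dy":-0.08,"dz":-0.07,"roll":0,"fingers":1},
    {"dx":0.0225,"dy":-0.14,"dz":-0.07,"roll":0,"fingers":1},
    {"dx":0.0225,"dy":-0.2,"dz":-0.07,"roll":0,"fingers":1},
    {"dx":0.0225,"dy":-0.231,"dz":-0.07,"roll":0,"fingers":1},
    {"dx":0.0225,"dy":-0.231,"dz":-0.07,"roll":0,"fingers":1},
  ],
)

```text
time: 5.5
tool_pos: [0.5608, -0.0952, 0.0904]
tcp_rot: [0.212, 3.133, -0.0]
wrist_force: [0.4, 0.8, 0.9]
width: -0.003
grip_force: 0.0
```

Call:
step_arm(
  commands=[
    {"dx":0,"dy":0,"dz":0.03,"roll":0,"fingers":1},
    {"dx":0,"dy":0,"dz":0.06,"roll":0,"fingers":1},
    {"dx":0,"dy":0,"dz":0.07,"roll":0,"fingers":1},
    {"dx":0,"dy":0,"dz":0.07,"roll":0,"fingers":1},
  ],
)

```text
time: 6.0
tool_pos: [0.5609, -0.0926, 0.0197]
tcp_rot: [-0.205, -3.133, -0.001]
wrist_force: [-0.2, 0.5, 0.2]
width: 0.008
grip_force: 0.0
```

```bash
python3 -c "
from h import *
where()"
```

```text
t 6.0 pallet mm [ -48.6 -140.9] z 19.7 yaw 82.5 F [-0.2  0.5  0.2]
```

Call:
step_arm(
  commands=[
    {"dx":-0.0054,"dy":0.0143,"dz":0,"roll":0,"fingers":1},
    {"dx":-0.0075,"dy":0.0195,"dz":0,"roll":0,"fingers":1},
    {"dx":-0.0125,"dy":0.029,"dz":0,"roll":0,"fingers":1},
    {"dx":-0.0195,"dy":0.0375,"dz":0,"roll":0,"fingers":1},
    {"dx":-0.0265,"dy":0.043,"dz":0,"roll":0,"fingers":1},
    {"dx":-0.0345,"dy":0.0475,"dz":0,"roll":0,"fingers":1},
    {"dx":-0.0415,"dy":0.05,"dz":0,"roll":0,"fingers":1},
    {"dx":-0.0452,"dy":0.051,"dz":0,"roll":0,"fingers":1},
  ],
)

```text
time: 7.0
tool_pos: [0.6134, -0.0489, 0.0199]
tcp_rot: [-0.207, -3.134, -0.0]
wrist_force: [-2.3, 1.7, 0.5]
width: -0.004
grip_force: 0.9
```

```bash
python3 -c "
from h import *
where()"
```

```text
t 7.0 pallet mm [ -2.4 -90.7] z 19.9 yaw 82.44 F [-2.3  1.7  0.5]
```

Call:
step_arm(
  commands=[
    {"dx":0.015,"dy":0,"dz":0,"roll":0,"fingers":1},
    {"dx":0.02,"dy":0,"dz":-0.05,"roll":0,"fingers":1},
    {"dx":0.035,"dy":0.02,"dz":-0.07,"roll":0,"fingers":1},
    {"dx":0.07,"dy":0.06,"dz":-0.07,"roll":0,"fingers":1},
    {"dx":0.1,"dy":0.1,"dz":-0.07,"roll":0,"fingers":1},
    {"dx":0.114,"dy":0.135,"dz":-0.07,"roll":0,"fingers":1},
    {"dx":0.114,"dy":0.135,"dz":-0.07,"roll":0,"fingers":1},
  ],
)

```text
time: 7.88
tool_pos: [0.5162, 0.1012, 0.0902]
tcp_rot: [0.202, 3.135, 0.0]
wrist_force: [-0.0, 0.2, 1.2]
width: 0.003
grip_force: 0.0
```

Call:
step_arm(
  commands=[
    {"dx":0,"dy":0,"dz":0.03,"roll":0,"fingers":1},
    {"dx":0,"dy":0,"dz":0.06,"roll":0,"fingers":1},
    {"dx":0,"dy":0,"dz":0.07,"roll":0,"fingers":1},
    {"dx":0,"dy":0,"dz":0.07,"roll":0,"fingers":1},
  ],
)

```text
time: 8.38
tool_pos: [0.5172, 0.0988, 0.0197]
tcp_rot: [-0.208, -3.133, 0.001]
wrist_force: [-0.4, 0.2, 1.4]
width: 0.0
grip_force: 0.0
```

```bash
python3 -c "
from h import *
where()"
```

```text
t 8.38 pallet mm [-117.3   43. ] z 19.7 yaw 82.39 F [-0.4  0.2  1.4]
```

Call:
step_arm(
  commands=[
    {"dx":-0.015,"dy":-0.004,"dz":0,"roll":0,"fingers":1},
    {"dx":-0.026,"dy":-0.0065,"dz":0,"roll":0,"fingers":1},
    {"dx":-0.0345,"dy":-0.011,"dz":0,"roll":0,"fingers":1},
    {"dx":-0.042,"dy":-0.017,"dz":0,"roll":0,"fingers":1},
    {"dx":-0.047,"dy":-0.023,"dz":0,"roll":0,"fingers":1},
    {"dx":-0.051,"dy":-0.03,"dz":0,"roll":0,"fingers":1},
    {"dx":-0.053,"dy":-0.036,"dz":0,"roll":0,"fingers":1},
    {"dx":-0.054,"dy":-0.039,"dz":0,"roll":0,"fingers":1},
  ],
)

```text
time: 9.38
tool_pos: [0.5664, 0.0534, 0.0203]
tcp_rot: [0.208, 3.134, -0.0]
wrist_force: [1.5, 2.1, 0.9]
width: 0.002
grip_force: 1.1
```

```bash
python3 -c "
from h import *
where()"
```

```text
t 9.38 pallet mm [-62.5   4.5] z 20.3 yaw 82.42 F [1.5 2.1 0.9]
```

Call:
step_arm(
  commands=[
    {"dx":0,"dy":0.015,"dz":0,"roll":0,"fingers":1},
    {"dx":0,"dy":0.02,"dz":-0.05,"roll":0,"fingers":1},
    {"dx":-0.013,"dy":-0.004,"dz":-0.1,"roll":0,"fingers":1},
    {"dx":-0.013,"dy":-0.004,"dz":-0.15,"roll":0,"fingers":1},
    {"dx":-0.013,"dy":-0.004,"dz":-0.15,"roll":0,"fingers":1},
    {"dx":-0.013,"dy":-0.004,"dz":-0.15,"roll":0,"fingers":1},
  ],
)

```text
time: 10.12
tool_pos: [0.5776, 0.0488, 0.1696]
tcp_rot: [-0.206, -3.133, 0.0]
wrist_force: [0.0, -0.4, 0.1]
width: -0.001
grip_force: 0.0
```

Run:
```python
from h import *
where()
c=calibration("wrist");im,d=read_camera("wrist");cv2.imwrite("pics/w4.png",im);np.savez("w4.npz",d=d,**{k:np.array(v) for k,v in c.items()})
cv2.imwrite("pics/w4b.png",cv2.resize(im[30:300,50:440],None,fx=2.05,fy=2.05,interpolation=cv2.INTER_CUBIC))
```

```text
t 10.12 pallet mm [-50.8   1.4] z 169.6 yaw 82.47 F [ 0.  -0.4  0.1]
```

View pics/w4b.png

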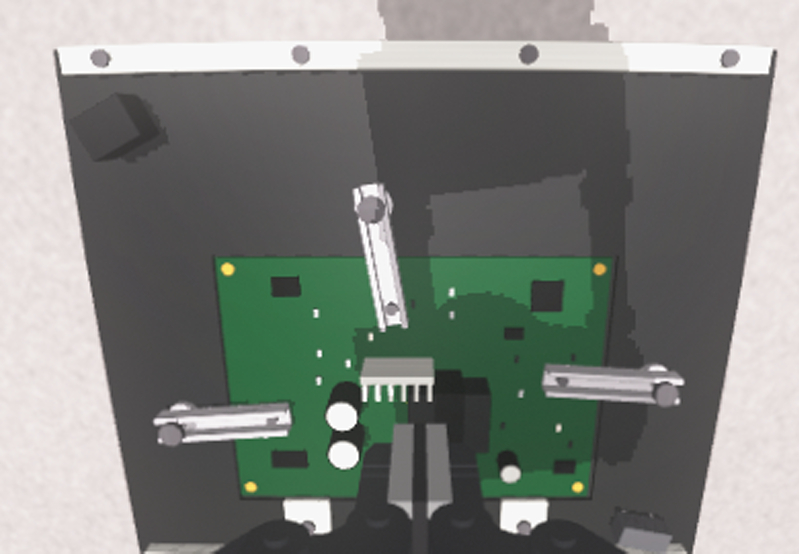

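The wrist view shows all three clips over the board and nearly square. Crop positions: near (380,260), right (225,422), left (610,382). I'll rectify at arm-top height to measure the remaining swings.

```bash
cat >> h.py <<'E'
def rect(im,c,x0,x1,y0,y1,z,s=4):
    # output: columns = -y (right), rows = -x (down): far edge up, left end at left
    xs=np.arange(x1,x0,-1/s);ys=np.arange(y1,y0,-1/s)
    X,Y=np.meshgrid(xs,ys,indexing='ij');W=np.stack([X,Y],-1)/1e3@RP.T+TP
    T=np.array(c["world_to_cam"]);K=np.array(c["intrinsics"])
    q=np.concatenate([W,np.full(X.shape+(1,),z),np.ones(X.shape+(1,))],-1)@T.T
    a=q[...,0]/-q[...,2];b=-q[...,1]/-q[...,2];f=1+float(c["k1"])*(a*a+b*b)
    return cv2.remap(im,(K[0,0]*a*f+K[0,2]).astype(np.float32),(K[1,1]*b*f+K[1,2]).astype(np.float32),cv2.INTER_CUBIC)
def composite(im,c,name):
    L=rect(im,c,-35,25,60,145,.0285);Rr=rect(im,c,-12,48,-145,-60,.0285);N=rect(im,c,-115,-30,-50,10,.0285)
    B=rect(im,c,-90,-55,-50,110,.0114,2)
    o=np.zeros((600,700,3),np.uint8);o[:240,:340]=L;o[250:490,:340]=Rr;o[:340,350:590]=N;o[500:570,:320]=B
    cv2.imwrite(name,o)
E
python3 - <<'E'
from h import *
z=np.load("w4.npz");c={k:z[k] for k in z};composite(cv2.imread("pics/w4.png"),c,"pics/w4r.png")
im=cv2.imread("pics/w4.png")
# board edge angles: near edge from rectified green mask
B=rect(im,c,-85,-55,-85,85,.0114,4).astype(int);g=(B[...,1]-B[...,2]>25)
pts=[(j,np.where(g[:,j])[0].max()) for j in range(g.shape[1]) if g[:,j].any() and not 220<j<480]
p=np.array(pts);k=np.polyfit(p[:,0],p[:,1],1);r=p[:,1]-np.polyval(k,p[:,0]);m=abs(r)<3;k=np.polyfit(p[m,0],p[m,1],1)
print("board near edge slope deg (image, + = right side lower)",np.degrees(np.arctan(k[0])),"x at mid",-55-np.polyval(k,340)/4,m.mean())
E
```

```text
board near edge slope deg (image, + = right side lower) -0.15008994342260198 x at mid -70.65874386035698 1.0
```

View pics/w4r.png

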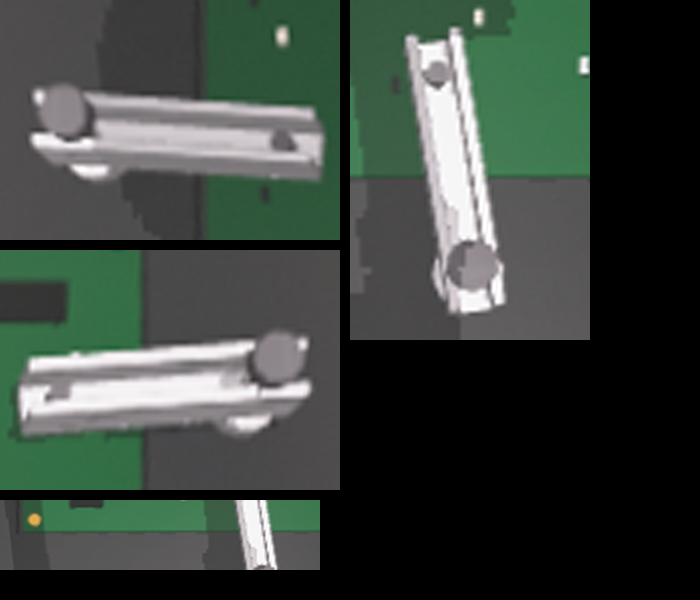

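Remaining swing: left about 4°, right about 4.5°, near about 9.5°. I'll finish the near clip first.

Call:
step_arm(
  commands=[
    {"dx":0.0125,"dy":0.016,"dz":0.05,"roll":0,"fingers":1},
    {"dx":0.0125,"dy":0.016,"dz":0.1,"roll":0,"fingers":1},
    {"dx":0.0125,"dy":0.016,"dz":0.14,"roll":0,"fingers":1},
    {"dx":0.0125,"dy":0.016,"dz":0.15,"roll":0,"fingers":1},
    {"dx":0.0125,"dy":0.016,"dz":0.15,"roll":0,"fingers":1},
    {"dx":0.0125,"dy":0.016,"dz":0.15,"roll":0,"fingers":1},
  ],
)

```text
time: 10.92
tool_pos: [0.5697, 0.0658, 0.0218]
tcp_rot: [0.207, 3.132, 0.001]
wrist_force: [0.3, 0.6, -0.4]
width: 0.003
grip_force: 0.0
```

```bash
python3 -c "
from h import *
where()"
```

```text
t 10.93 pallet mm [-60.9  17.3] z 21.8 yaw 82.44 F [ 0.3  0.6 -0.4]
```

Call:
step_arm(
  commands=[
    {"dx":0.002,"dy":-0.01,"dz":0,"roll":0,"fingers":1},
    {"dx":0.002,"dy":-0.015,"dz":0,"roll":0,"fingers":1},
    {"dx":0.002,"dy":-0.018,"dz":0,"roll":0,"fingers":1},
    {"dx":0.002,"dy":-0.0195,"dz":0,"roll":0,"fingers":1},
    {"dx":0.002,"dy":-0.0195,"dz":0,"roll":0,"fingers":1},
    {"dx":0.002,"dy":-0.0195,"dz":0,"roll":0,"fingers":1},
  ],
)

```text
time: 11.68
tool_pos: [0.5654, 0.0466, 0.0217]
tcp_rot: [0.207, 3.131, 0.0]
wrist_force: [1.3, 0.2, 6.7]
width: 0.001
grip_force: 3.2
```

```bash
python3 -c "
from h import *
where();where()"
```

```text
t 11.68 pallet mm [-62.6  -2.4] z 21.7 yaw 82.43 F [1.3 0.2 6.7]
t 11.68 pallet mm [-62.6  -2.4] z 21.7 yaw 82.43 F [1.3 0.2 6.7]
```

Call:
step_arm(
  commands=[
    {"dx":0,"dy":0.008,"dz":0,"roll":0,"fingers":1},
    {"dx":0,"dy":0.015,"dz":0,"roll":0,"fingers":1},
    {"dx":0,"dy":0.015,"dz":0,"roll":0,"fingers":1},
  ],
)

```text
time: 12.05
tool_pos: [0.5652, 0.0616, 0.0199]
tcp_rot: [-0.206, -3.134, 0.0]
wrist_force: [-0.6, 0.1, -0.0]
width: -0.0
grip_force: 0.0
```

```bash
python3 -c "
from h import *
where()"
```

```text
t 12.05 pallet mm [-64.9  12.4] z 19.9 yaw 82.46 F [-0.6  0.1 -0. ]
```

The fingertip is stepped: the finger backs stand above the slim pads, and the step rode on the arm's top. I'll push with only the pads, 3.5 mm higher.

Call:
step_arm(
  commands=[
    {"dx":0,"dy":0,"dz":-0.004,"roll":0,"fingers":1},
    {"dx":0,"dy":-0.004,"dz":-0.004,"roll":0,"fingers":1},
    {"dx":0,"dy":-0.01,"dz":-0.004,"roll":0,"fingers":1},
    {"dx":0,"dy":-0.014,"dz":-0.004,"roll":0,"fingers":1},
    {"dx":0,"dy":-0.0165,"dz":-0.004,"roll":0,"fingers":1},
    {"dx":0,"dy":-0.0175,"dz":-0.004,"roll":0,"fingers":1},
    {"dx":0,"dy":-0.0175,"dz":-0.004,"roll":0,"fingers":1},
  ],
)

```text
time: 12.92
tool_pos: [0.5632, 0.044, 0.0242]
tcp_rot: [-0.207, -3.135, 0.0]
wrist_force: [0.6, 0.5, 0.2]
width: 0.002
grip_force: 0.4
```

```bash
python3 -c "
from h import *
where()"
```

```text
t 12.93 pallet mm [-64.4  -5.2] z 24.2 yaw 82.43 F [0.6 0.5 0.2]
```

Call:
step_arm(
  commands=[
    {"dx":0,"dy":0.015,"dz":0,"roll":0,"fingers":1},
    {"dx":0,"dy":0.02,"dz":-0.04,"roll":0,"fingers":1},
    {"dx":-0.01,"dy":0.06,"dz":-0.04,"roll":0,"fingers":1},
    {"dx":-0.028,"dy":0.0945,"dz":-0.04,"roll":0,"fingers":1},
    {"dx":-0.028,"dy":0.0945,"dz":-0.03,"roll":0,"fingers":1},
    {"dx":-0.028,"dy":0.0945,"dz":0.003,"roll":0,"fingers":1},
    {"dx":-0.028,"dy":0.0945,"dz":0.004,"roll":0,"fingers":1},
    {"dx":-0.028,"dy":0.0945,"dz":0.004,"roll":0,"fingers":1},
  ],
)

```text
time: 13.92
tool_pos: [0.6029, 0.1339, 0.02]
tcp_rot: [-0.207, -3.133, 0.001]
wrist_force: [-0.1, -0.0, -0.0]
width: -0.0
grip_force: 0.0
```

```bash
python3 -c "
from h import *
where()"
```

```text
t 13.93 pallet mm [-37.1  89.1] z 20.0 yaw 82.42 F [-0.1 -0.  -0. ]
```

Call:
step_arm(
  commands=[
    {"dx":-0.006,"dy":0,"dz":0,"roll":0,"fingers":1},
    {"dx":-0.01,"dy":0,"dz":0,"roll":0,"fingers":1},
    {"dx":-0.013,"dy":0,"dz":0,"roll":0,"fingers":1},
    {"dx":-0.0145,"dy":0,"dz":0,"roll":0,"fingers":1},
    {"dx":-0.0145,"dy":0,"dz":0,"roll":0,"fingers":1},
    {"dx":-0.0145,"dy":0,"dz":0,"roll":0,"fingers":1},
  ],
)

```text
time: 14.68
tool_pos: [0.618, 0.1323, 0.0201]
tcp_rot: [0.207, 3.134, -0.0]
wrist_force: [0.6, 1.0, -0.0]
width: -0.002
grip_force: 0.2
```

```bash
python3 -c "
from h import *
where()"
```

```text
t 14.68 pallet mm [-21.9  89.5] z 20.1 yaw 82.44 F [ 0.6  1.  -0. ]
```

Call:
step_arm(
  commands=[
    {"dx":0.014,"dy":0,"dz":0,"roll":0,"fingers":1},
    {"dx":0.016,"dy":0,"dz":-0.05,"roll":0,"fingers":1},
    {"dx":0.016,"dy":-0.01,"dz":-0.07,"roll":0,"fingers":1},
    {"dx":0.01,"dy":-0.07,"dz":-0.07,"roll":0,"fingers":1},
    {"dx":0,"dy":-0.13,"dz":-0.07,"roll":0,"fingers":1},
    {"dx":-0.009,"dy":-0.179,"dz":-0.07,"roll":0,"fingers":1},
    {"dx":-0.009,"dy":-0.179,"dz":-0.07,"roll":0,"fingers":1},
  ],
)

```text
time: 15.55
tool_pos: [0.6028, -0.0501, 0.0902]
tcp_rot: [0.215, 3.134, -0.001]
wrist_force: [-0.4, -0.2, -0.8]
width: -0.002
grip_force: 0.0
```

Call:
step_arm(
  commands=[
    {"dx":0,"dy":0,"dz":0.04,"roll":0,"fingers":1},
    {"dx":0,"dy":0,"dz":0.07,"roll":0,"fingers":1},
    {"dx":0,"dy":0,"dz":0.07,"roll":0,"fingers":1},
    {"dx":0,"dy":0,"dz":0.07,"roll":0,"fingers":1},
  ],
)

```text
time: 16.05
tool_pos: [0.6038, -0.0458, 0.021]
tcp_rot: [0.206, 3.134, 0.0]
wrist_force: [0.2, 0.9, 0.3]
width: -0.001
grip_force: 0.0
```

```bash
python3 -c "
from h import *
where()"
```

```text
t 16.05 pallet mm [-12.3 -88.9] z 21.0 yaw 82.47 F [0.2 0.9 0.3]
```

Call:
step_arm(
  commands=[
    {"dx":-0.006,"dy":0,"dz":0,"roll":0,"fingers":1},
    {"dx":-0.01,"dy":0,"dz":0,"roll":0,"fingers":1},
    {"dx":-0.0125,"dy":0,"dz":0,"roll":0,"fingers":1},
    {"dx":-0.0135,"dy":0,"dz":0,"roll":0,"fingers":1},
    {"dx":-0.0135,"dy":0,"dz":0,"roll":0,"fingers":1},
    {"dx":-0.0135,"dy":0,"dz":0,"roll":0,"fingers":1},
  ],
)

```text
time: 16.8
tool_pos: [0.6167, -0.0482, 0.0201]
tcp_rot: [0.207, 3.134, -0.0]
wrist_force: [-0.3, 1.1, 1.0]
width: -0.0
grip_force: 0.1
```

```bash
python3 -c "
from h import *
where()"
```

```text
t 16.8 pallet mm [  0.8 -89.5] z 20.1 yaw 82.43 F [-0.3  1.1  1. ]
```

Call:
step_arm(
  commands=[
    {"dx":0.014,"dy":0,"dz":0,"roll":0,"fingers":1},
    {"dx":0.016,"dy":0,"dz":-0.05,"roll":0,"fingers":1},
    {"dx":0.051,"dy":0.06,"dz":-0.1,"roll":0,"fingers":1},
    {"dx":0.051,"dy":0.089,"dz":-0.15,"roll":0,"fingers":1},
    {"dx":0.051,"dy":0.089,"dz":-0.15,"roll":0,"fingers":1},
    {"dx":0.051,"dy":0.089,"dz":-0.15,"roll":0,"fingers":1},
    {"dx":0.051,"dy":0.089,"dz":-0.15,"roll":0,"fingers":1},
  ],
)

```text
time: 17.68
tool_pos: [0.5763, 0.046, 0.1681]
tcp_rot: [-0.208, -3.131, 0.001]
wrist_force: [-0.5, -1.3, 0.7]
width: -0.003
grip_force: 0.0
```

Run:
```python
from h import *
where()
c=calibration("wrist");im,d=read_camera("wrist");cv2.imwrite("pics/w5.png",im);np.savez("w5.npz",d=d,**{k:np.array(v) for k,v in c.items()})
composite(im,c,"pics/w5r.png")
```

```text
t 17.68 pallet mm [-51.7  -1.5] z 168.1 yaw 82.41 F [-0.5 -1.3  0.7]
```

View pics/w5r.png

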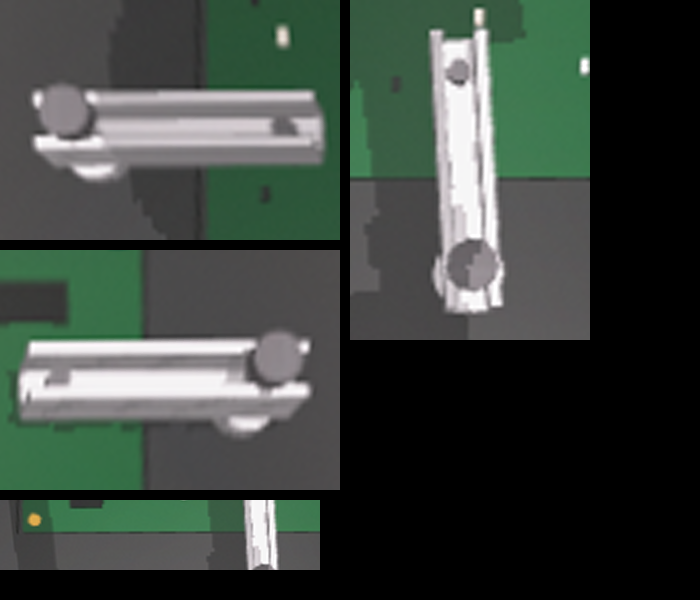

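Left and right now lie square (lips level). The near clip still has about 3.2°. I'll check the lip angles numerically and then finish the near clip.

```bash
cat >> h.py <<'E'
def lips(im,c):
    out={}
    for k,a in dict(left=(0,20,66,110),right=(5,35,-110,-66),near=(-83,-42,-35,-5)).items():
        g=cv2.cvtColor(rect(im,c,*a,.0285,8),cv2.COLOR_BGR2GRAY).astype(float)
        if k=='near': g=g.T[::-1] # rows: y increasing
        g=cv2.GaussianBlur(g,(0,0),3);d=np.diff(g,axis=0)
        for nm,dd in(("up",d),("dn",-d[::-1])):
            r=[];                                        # first strong rise in each column, subpixel
            for j in range(10,dd.shape[1]-10):
                i=np.argmax(dd[:,j]>.5*dd[:,j].max());i=i+np.argmax(dd[i:i+12,j]);r.append((j,i))
            r=np.array(r);p=np.polyfit(r[:,0],r[:,1],1)
            for _ in range(4):
                e=abs(r[:,1]-np.polyval(p,r[:,0]));m=e<=max(1.5,np.median(e)*2);p=np.polyfit(r[m,0],r[m,1],1)
            out[k,nm]=(round(float(np.degrees(np.arctan(p[0]))),2),round(float(m.mean()),2))
    return out
E
python3 - <<'E'
from h import *
for n in("w4","w5"):
    z=np.load(n+".npz");print(lips(cv2.imread(f"pics/{n}.png"),{k:z[k] for k in z}))
where()
E
```

```text
{('left', 'up'): (-28.66, 0.85), ('left', 'dn'): (-3.29, 0.71), ('right', 'up'): (-4.52, 0.74), ('right', 'dn'): (4.01, 0.85), ('near', 'up'): (-9.31, 0.91), ('near', 'dn'): (9.2, 0.85)}
{('left', 'up'): (0.04, 0.89), ('left', 'dn'): (0.11, 0.85), ('right', 'up'): (-0.46, 1.0), ('right', 'dn'): (0.58, 0.73), ('near', 'up'): (-3.08, 0.91), ('near', 'dn'): (3.02, 0.85)}
t 17.73 pallet mm [-51.8  -1.7] z 167.7 yaw 82.39 F [-0.5  0.8 -0.4]
```

Call:
step_arm(
  commands=[
    {"dx":0.013,"dy":0.014,"dz":0.05,"roll":0,"fingers":1},
    {"dx":0.013,"dy":0.014,"dz":0.1,"roll":0,"fingers":1},
    {"dx":0.013,"dy":0.014,"dz":0.14,"roll":0,"fingers":1},
    {"dx":0.013,"dy":0.014,"dz":0.146,"roll":0,"fingers":1},
    {"dx":0.013,"dy":0.014,"dz":0.146,"roll":0,"fingers":1},
    {"dx":0.013,"dy":0.014,"dz":0.146,"roll":0,"fingers":1},
    {"dx":0.013,"dy":0.014,"dz":0.146,"roll":0,"fingers":1},
  ],
)

```text
time: 18.6
tool_pos: [0.5684, 0.0624, 0.0261]
tcp_rot: [0.207, 3.131, 0.001]
wrist_force: [0.2, 0.5, -0.1]
width: -0.001
grip_force: 0.0
```

```bash
python3 -c "
from h import *
where()"
```

```text
t 18.6 pallet mm [-61.8  13.7] z 26.1 yaw 82.43 F [ 0.2  0.5 -0.1]
```

Call:
step_arm(
  commands=[
    {"dx":0.002,"dy":-0.01,"dz":0.001,"roll":0,"fingers":1},
    {"dx":0.002,"dy":-0.015,"dz":0.001,"roll":0,"fingers":1},
    {"dx":0.002,"dy":-0.018,"dz":0.001,"roll":0,"fingers":1},
    {"dx":0.002,"dy":-0.02,"dz":0.001,"roll":0,"fingers":1},
    {"dx":0.002,"dy":-0.0208,"dz":0.001,"roll":0,"fingers":1},
    {"dx":0.002,"dy":-0.0208,"dz":0.001,"roll":0,"fingers":1},
    {"dx":0.002,"dy":-0.0208,"dz":0.001,"roll":0,"fingers":1},
  ],
)

```text
time: 19.48
tool_pos: [0.5623, 0.0421, 0.0233]
tcp_rot: [0.207, 3.134, -0.0]
wrist_force: [0.4, 0.9, 0.5]
width: -0.001
grip_force: 0.5
```

```bash
python3 -c "
from h import *
where()"
```

```text
t 19.48 pallet mm [-65.1  -7.2] z 23.3 yaw 82.45 F [0.4 0.9 0.5]
```

Slight nudge of 0.3 mm more, then retreat and look.

Call:
step_arm(
  commands=[
    {"dx":0,"dy":-0.0003,"dz":0,"roll":0,"fingers":1},
    {"dx":0,"dy":-0.0003,"dz":0,"roll":0,"fingers":1},
    {"dx":0,"dy":0.012,"dz":0,"roll":0,"fingers":1},
    {"dx":0,"dy":0.02,"dz":-0.05,"roll":0,"fingers":1},
    {"dx":-0.013,"dy":0.007,"dz":-0.1,"roll":0,"fingers":1},
    {"dx":-0.013,"dy":0.007,"dz":-0.146,"roll":0,"fingers":1},
    {"dx":-0.013,"dy":0.007,"dz":-0.146,"roll":0,"fingers":1},
    {"dx":-0.013,"dy":0.007,"dz":-0.146,"roll":0,"fingers":1},
  ],
)

```text
time: 20.48
tool_pos: [0.575, 0.0475, 0.1685]
tcp_rot: [-0.207, -3.133, 0.0]
wrist_force: [-0.1, -0.2, -0.4]
width: 0.002
grip_force: 0.0
```

Run:
```python
from h import *
where()
c=calibration("wrist");im,d=read_camera("wrist");cv2.imwrite("pics/w6.png",im);print(lips(im,c))
cv2.imwrite("pics/w6b.png",cv2.resize(im,(800,600)))
```

```text
t 20.48 pallet mm [-53.2  -0.1] z 168.5 yaw 82.45 F [-0.1 -0.2 -0.4]
{('left', 'up'): (-0.42, 0.95), ('left', 'dn'): (-7.46, 0.84), ('right', 'up'): (-0.38, 0.97), ('right', 'dn'): (-9.12, 0.86), ('near', 'up'): (-0.08, 0.91), ('near', 'dn'): (-0.19, 0.84)}
```

View pics/w6b.png

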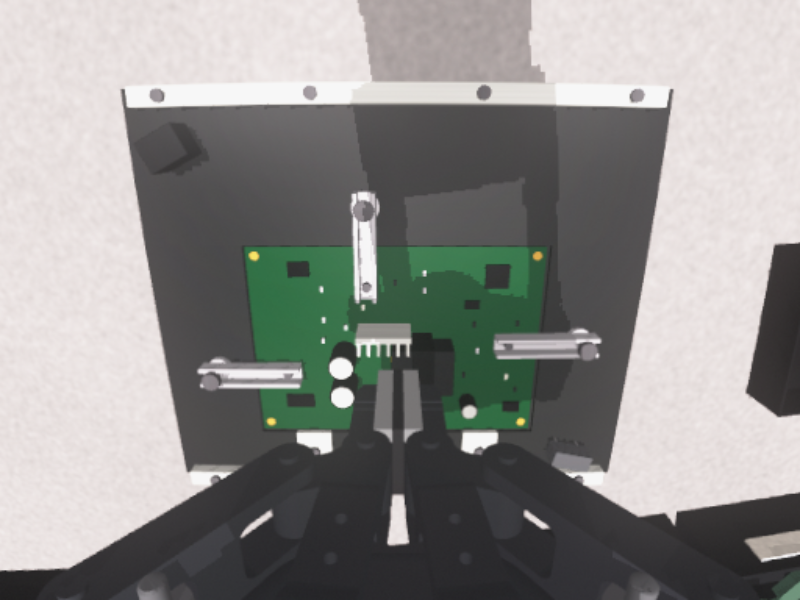

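All three clips now point square in over the board: left (545,346), right (250,375), near (364,245), each within about half a degree. The relay and inductor still sit in their corners, and the arm is clear.

```bash
python3 -c "
from workcell import finish_job
print(finish_job())"
```

```text
the job is handed in; nothing more can be done
None
```

The job is handed in: the left, right and near clips were pushed square over the board, each within about half a degree in the last wrist picture, with the arm clear at 20.5 s; once, on the near clip, the finger rode up on the arm's top at about 7 N, and I backed off and redid that push.

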